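# Pack and set the stabiliser foot of the spoon stand

## Task

Lay the long wooden packing block flat on the table under the raised rubber foot at the front of the spoon stand, so that the whole foot stands over it, and let go of it. Then screw the foot down with its black knob until the rubber just touches the block, lightly pressed but not squashed by 3 mm or more. Leave the tumbler, bowl, tin, pot and wooden offcut where they stand.

Things in the scene. Friction and masses are not known exactly. Their poses are not given: they have to be found in the camera images.
- block_mid (a point): Long plain wooden packing block, 170 mm (its x) by 62 mm (its y) by 40 mm high, about 0.2 kg; this point is its centre, 20 mm above the table. It lies flat and loose on the left or the right of the table. There is also a shorter, thinner wooden offcut, which is not for use.
- sole_under (a point): Centre of the underside of the round black rubber sole (44 mm across, 10 mm thick) of the adjustable foot, on the vertical spindle axis; its x points level from the foot to the middle of the stand (away from the robot). At the start it hangs 46 to 52 mm above the table, so 6 to 12 mm above the top of the block once that lies under it.
- boss_top (a point): Top centre of the fixed steel boss (38 mm across, 96 to 126 mm above the table) that carries the spindle, axes as sole_under. From it a 36 mm wide arm runs along +x to the stand; nothing of the stand lies in front of it. The stand (fixed) has front legs 24 mm square at 105 mm in x and 150 mm either side in y, and a tray 330 mm wide, 136 mm high, from 92 mm in x on.
- knob_mid (a point): Centre of the round black fluted knob on top of the spindle, straight above the foot: 52 mm across, 32 mm high (this point is half-way up, 142 to 170 mm above the table). It turns and rises or sinks together with the foot, and is to be gripped across its diameter from above.
- knob (a joint): Angle of the knob, rad, 0 to 9; it grows as the knob is turned clockwise seen from above, and that lowers the foot and the knob: coarse thread, 16 mm per full turn (2.55 mm per rad); the free sole's underside is 60 mm above the table at 0. It starts between 3.2 and 5.5. It stays where it is left (friction about 0.06 N m).
- sole (a joint): How far the rubber sole is squashed, m: 0 hanging free, grows when it presses on something (3 N per mm), 0.006 at most. While the sole is squashed, sole_under stays on the block's top and the knob goes on sinking.
- tumbler: Steel tumbler, 70 mm across, 110 mm high; origin under its middle. Stands near the foot. Leave it.
- bowl: Steel bowl, 90 mm across, 45 mm high; origin under its middle. Stands near the foot. Leave it.
- tin: Closed round aluminium tin, 72 mm across, 56 mm high; origin under its middle. Stands near the foot. Leave it.
- pot: Small squat steel pot without handles, 80 mm across, 60 mm high; origin under its middle. Stands near the foot. Leave it.
- offcut: Short wooden offcut, 90 by 85 by 30 mm high; origin under its middle. Lies on the side of the table where the long block is not. Leave it.
- block: The long packing block as a whole; origin at the centre of its underside, axes as block_mid.
There are look-alikes about, which are no part of the job. Leave any green look-alike of the block alone.

How it is judged (in metres and radians):
On the way, in this order (a step that is already met when the one before it is completed fails the run):
1. the long block lies flat under the whole foot, let go, the foot still clear of it (x of sole_under in the frame of block_mid between -0.066 and 0.066 m and y of sole_under in the frame of block_mid between -0.013 and 0.013 m and height (world z) of block_mid below 0.0225 m and angle between block_mid's own z axis and vertical below 0.03 rad and contact force between the fingers and block below 0.1 N and value of joint sole below 0.0003 m), for 0.2 s.
2. the rubber sole touches the block (value of joint sole above 0.0003 m), for 0.2 s.
At the end, for the whole second after the job is handed in: The long block lies flat on the table with the whole sole over it (sole centre within 66 mm of the block's middle along it and 13 mm across it, which lets the sole's edge overhang by some 3 mm), at rest, and the rubber sole presses on it, squashed by 0.3 to 3 mm (x of sole_under in the frame of block_mid between -0.066 and 0.066 m and y of sole_under in the frame of block_mid between -0.013 and 0.013 m and height (world z) of block_mid below 0.0225 m and angle between block_mid's own z axis and vertical below 0.03 rad and value of joint sole between 0.0003 and 0.003 m and linear speed of block below 0.01 m/s); the robot touches nothing.
It fails at once if the tumbler, bowl, tin, pot or offcut is shifted by more than 25 mm (distance of any of tumbler, bowl, tin, pot, offcut from where it was at the start of the episode above 0.025 m).
It fails at once if the tumbler, bowl, tin or pot is tipped over (angle between any of tumbler, bowl, tin, pot's own z axis and vertical above 0.5 rad).
It also fails if it takes over 72 s, if anything falls off the work surface, if the arm or the gripper's body presses on something with over 40 N, if the wrist force passes 120 N, or if a joint passes its speed limit or range.

## Robot

A 6-joint arm with a two-finger parallel gripper is mounted at the origin on the work surface. World frame = base frame: x ahead of the robot, y to its left, z up, the work surface at z = 0. Lengths are in m, angles in degrees, forces in N, time in s.
With the tool pointing down it reaches from about 0.375 to 0.9 m from the base axis. Payload 3.1 kg.
Tool frame: the origin (TCP) lies at the very end of the fingers, on their centre line; the grasp point (between the pads) lies 19 mm behind it; z points along the fingers, y is the line along which they close (so a half turn about z gives the same grasp; the last joint's range is limited). The gripper opens to 87 mm and grips with 3 to 60 N. Pads are 19 mm wide; open, the fingers measure 117 mm over their backs; the gripper's body (75 mm by 190 mm) begins 51 mm behind the grasp point.
Start: joints at [62.825, 30.224, 82.088, -0, 67.689, -10.227], TCP at [0.182, 0.598, 0.223] pointing down, gripper open.
Joint ranges: [-176.69, 176.69], [-43.24, 126.21], [12.49, 139.97], [-82, 262], [0, 151.66], [-163.58, 163.58]. Speed limits (degrees/s): [159.86, 159.86, 180, 180, 180, 180].

## Interface

Orientations are given as a 3x3 rotation matrix whose columns are the frame's x, y, z axes.
In Python, from rig import bot gives the robot as it stands.
- The arm moves only by the tool move_arm, never from a script. Its argument "increments" is a list of rows, each an object with "xyz": the shift along the tool's x, y, z in mm, a list of three; "roll": the turn about the tool's z in rad; "grip": the opening in per cent of the stroke, from 0 (shut) to 100 (fully open). A call has 1 to 5 rows; each row shifts and turns the commanded pose from where the row before left it, along the tool's axes as they then stand; what a row does not reach is not made up. A row lasts 1/12 s, in which the tool goes at most 41.7 mm and 7.16 degrees, less where a joint would pass 70% of its speed; a pose out of reach is approached as far as the arm can. A call is refused whole if a number of a shift passes 41.7 or a number of a turn 0.125, either way. A call with a gripper value outside its range is refused whole. The fingers move at their own pace and stop on an object; the grip force is fixed at half the most. Time passes only in rows, so rows that do not move let the fingers close. It gives the time, the measured TCP pose, the force, the opening and the grip force at its end, in the units of the state.
- bot.read_state(): the state, without advancing time (a new reading comes with each control period).
- bot.capture(name): name is "scene" or "top" or "wrist"; returns (picture, depth): 420x560x3 uint8, red, green, blue; 420x560 float32, m along the optical axis (not along the pixel's ray), 0 where there is no reading.
- bot.camera_model(name): a dict with "intrinsics" (3x3 intrinsics, pixels), "rvec" (rotation vector, rad) and "tvec" (3), from world to camera coordinates, as OpenCV has them; the wrist camera has in their place "tool_from_camera" (4x4, takes a point from camera to tool coordinates, whose origin is the TCP and whose axes are the flange's). Camera axes: x right, y down, z forward; pixel columns grow to the right and rows downward; lengths in m; the calibration is good to about 2 mm. A picture is of the moment at which its call begins: read the wrist's pose just before it. camera_model takes no time and is no camera call.
- bot.hand_in(): hands the job in; it is judged then, once.
Trained networks look in the newest picture that a camera, given by its name, has taken for a name from the list of things; names that differ only in an ending like _2 or _b are one class to them, and where a whole thing is asked for, a point or a joint stands for the part that bears it (a point fixed in the world has none). Each returns a list of dicts, best first, with "conf" (0 to 1); they miss things now and then, are a little off and sometimes report something else, mostly with a low value. They report only what shows in the picture. A call takes as long as a camera call. They do not tell look-alikes from the thing itself.
- bot.spot_in(label, camera): "at" ([x, y, z] in m, in the coordinates of the camera as it stood for that picture, good to about 4 mm: the middle of the surface that is visible of it).
- bot.trace(label, camera): "mask" (420x560 bool, what is visible of it).
The state is a dict: "time_s": time; "joint_positions": joint angles; "qvel": joint speeds; "tau": joint torques, N m; "position": TCP position; "tcp_rot": TCP orientation; "force": force on the tool from outside, world axes, zero at the start; "moment": the same for the moment, N m; "opening": opening from 0.0 (shut) to 1.0 (fully open); "grasp_force": force on a finger pad.
Only numpy, scipy, OpenCV 4.12 (cv2) and the standard library are available. Lean on these libraries where they do the work, as an engineer would, in place of code of your own. Each camera call takes 0.05 s, during which the arm holds its last target. There are 200 camera calls.

## Working session

There is one attempt and no reset: what is moved stays moved. The work goes in short steps, Python scripts to look and compute and a tool call to move; the robot and the scene stay as the last step left them, time stands still between calls to the robot, and variables do not carry over. Pictures are saved under pics/ and viewed, at most 10 in all, crops included, and the job is handed in when it is done.

Besides the shell and the picture viewer there is one more tool, called after "Request:" in YAML: its name, and indented under it one key for each argument. move_arm: Moves the arm, as the interface text tells. Its arguments: {"type":"object","properties":{"increments":{"type":"array"}},"required":["increments"]}

```bash
mkdir -p pics; cat > h.py <<'E'
import numpy as np, cv2
from rig import bot
def T(cam, st=None):
    m=bot.camera_model(cam); K=np.array(m["intrinsics"])
    if "rvec" in m:
        R=cv2.Rodrigues(np.array(m["rvec"],float))[0]; t=np.array(m["tvec"]).ravel()
        return K,R.T,-R.T@t
    A=np.array(m["tool_from_camera"]); Rt=np.array(st["tcp_rot"]); p=np.array(st["position"])
    return K,Rt@A[:3,:3],Rt@A[:3,3]+p
def cloud(cam):
    st=bot.read_state(); rgb,d=bot.capture(cam); K,R,c=T(cam,st)
    v,u=np.mgrid[:420,:560]; P=np.stack([(u-K[0,2])/K[0,0]*d,(v-K[1,2])/K[1,1]*d,d],-1)
    return rgb,d,P@R.T+c
def w(cam,at,st=None):
    K,R,c=T(cam,st); return R@np.array(at)+c
E
python3 - <<'E'
from h import *
for c in("scene","top"):
    rgb,d,P=cloud(c); cv2.imwrite(f"pics/{c}1.png",rgb[...,::-1]); np.save(c+"1.npy",P)
    for l in("block","knob","boss_top","sole","tumbler","bowl","tin","pot","offcut"):
        print(c,l,[(np.round(w(c,r["at"]),3).tolist(),round(r["conf"],2)) for r in bot.spot_in(l,c)][:3])
s=bot.read_state();print(s["position"],s["tcp_rot"],s["time_s"])
E
```

```text
scene block [([0.528, 0.379, 0.044], 0.76), ([0.321, 0.333, 0.04], 0.67), ([0.512, 0.574, 0.041], 0.6)]
scene knob [([0.622, -0.035, 0.172], 0.71)]
scene boss_top [([0.838, -0.01, 0.1], 0.82)]
scene sole [([0.637, -0.189, 0.06], 0.64)]
scene tumbler [([0.515, -0.193, 0.071], 0.82)]
scene bowl [([0.436, 0.072, 0.026], 0.93)]
scene tin [([0.638, -0.19, 0.058], 0.69)]
scene pot [([0.584, 0.123, 0.041], 0.84)]
scene offcut [([0.504, -0.362, 0.028], 0.69)]
top block [([0.499, 0.589, 0.038], 0.7), ([0.292, 0.345, 0.036], 0.7), ([0.505, 0.383, 0.039], 0.67)]
top knob [([0.609, -0.031, 0.166], 0.73)]
top boss_top [([0.813, -0.006, 0.098], 0.95), ([0.622, 0.121, 0.009], 0.16)]
top sole []
top tumbler [([0.5, -0.205, 0.058], 0.95)]
top bowl [([0.454, 0.086, 0.019], 0.62), ([0.489, -0.367, 0.03], 0.19)]
top tin [([0.619, -0.188, 0.053], 0.85)]
top pot [([0.622, 0.125, 0.008], 0.93)]
top offcut [([0.489, -0.367, 0.029], 0.9), ([0.618, -0.188, 0.053], 0.23)]
[0.18214227 0.59783365 0.22256157] [[-9.56578429e-01  2.91475057e-01  8.54600109e-08]
 [ 2.91475057e-01  9.56578428e-01 -3.81769190e-05]
 [-1.12093689e-05 -3.64943078e-05 -9.99999999e-01]] 1.0
```

View pics/scene1.png

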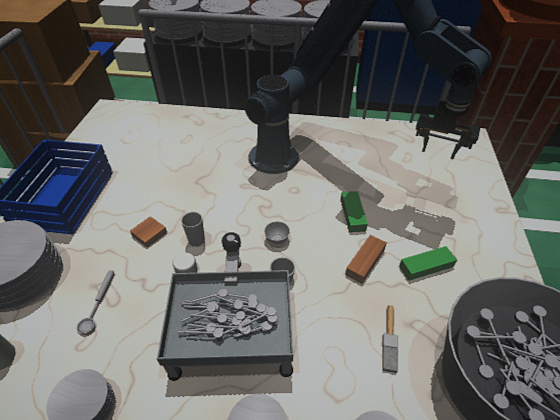

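View pics/top1.png

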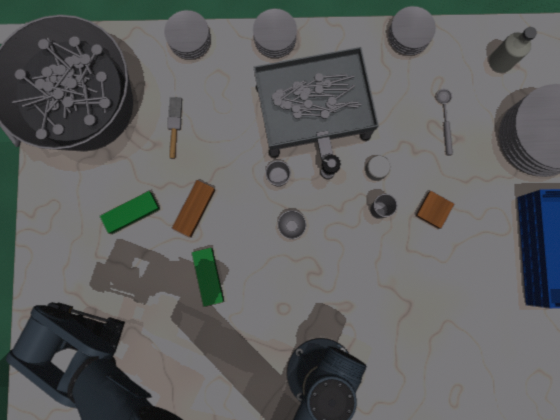

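The scene and top pictures show the brown long block at top (193,208), with green look-alikes at (130,212) and (208,277). The knob is at (330,165), the pot at (278,172), the tin at (378,167), the tumbler at (384,206), the bowl at (291,223) and the offcut at (435,209). The stand is turned by about 10°.

```bash
python3 - <<'E'
from h import *
for c in("top","scene"):
    P=np.load(c+"1.npy"); rgb=cv2.imread(f"pics/{c}1.png")[...,::-1].astype(int)
    br=(rgb[...,0]>rgb[...,2]*1.8)&(P[...,2]>.03)&(P[...,2]<.05)&(abs(P[...,0]-.51)<.13)&(abs(P[...,1]-.38)<.13)&(rgb[...,0]>rgb[...,1]*1.2)
    q=P[br]; r=cv2.minAreaRect(q[:,:2].astype(np.float32)*1000); print(c,"block",len(q),r,np.median(q[:,2]),cv2.boxPoints(r).round().tolist())
    def blob(n,lo,hi,x,y,rad):
        m=(P[...,2]>lo)&(P[...,2]<hi)&(np.hypot(P[...,0]-x,P[...,1]-y)<rad); q=P[m]
        if len(q)>4: print(c,n,len(q),np.round(cv2.minEnclosingCircle(q[:,:2].astype(np.float32)),4) if 0 else [np.round(v,4).tolist() for v in cv2.minEnclosingCircle(q[:,:2].astype(np.float32))],np.round(np.percentile(q[:,2],[5,50,95]),3))
    blob("knob",.14,.2,.615,-.032,.06); blob("tumbler",.09,.13,.51,-.2,.06); blob("bowl",.03,.06,.445,.08,.07);blob("tin",.045,.07,.63,-.19,.06);blob("pot",.045,.075,.6,.125,.07)
    m=(P[...,2]>.12)&(P[...,2]<.15)&(P[...,0]>.66)&(P[...,0]<1.05)&(abs(P[...,1])<.3)
    r=cv2.minAreaRect(P[m][:,:2].astype(np.float32)*1000); print(c,"tray",r,cv2.boxPoints(r).round().tolist())
E
```

```text
top block 1043 ((509.0140380859375, 385.55682373046875), (60.53230667114258, 167.09774780273438), 63.04888916015625) 0.03888749640965328 [[421.0, 396.0], [570.0, 321.0], [597.0, 375.0], [448.0, 450.0]]
top knob 304 [[0.6104, -0.0305], 0.028] [0.156 0.171 0.178]
top tumbler 137 [[0.4967, -0.1929], 0.0354] [0.091 0.105 0.111]
top bowl 191 [[0.4508, 0.0831], 0.0446] [0.031 0.04  0.047]
top tin 410 [[0.6247, -0.1899], 0.036] [0.048 0.054 0.06 ]
top pot 143 [[0.61, 0.123], 0.0396] [0.047 0.057 0.063]
top tray ((804.597900390625, 1.9141998291015625), (295.0799560546875, 331.6867370605469), 9.837227821350098) [[631.0, 140.0], [688.0, -187.0], [978.0, -136.0], [922.0, 191.0]]
scene block 745 ((511.93499755859375, 383.64337158203125), (59.10841369628906, 169.97970581054688), 62.94293212890625) 0.040576789918522094 [[423.0, 396.0], [574.0, 319.0], [601.0, 371.0], [450.0, 449.0]]
scene knob 306 [[0.613, -0.0362], 0.0288] [0.147 0.171 0.177]
scene tumbler 209 [[0.4988, -0.1983], 0.0375] [0.091 0.102 0.111]
scene bowl 191 [[0.4529, 0.0769], 0.0463] [0.031 0.04  0.047]
scene tin 345 [[0.6282, -0.1952], 0.0368] [0.049 0.056 0.059]
scene pot 147 [[0.6121, 0.1179], 0.0406] [0.046 0.057 0.063]
scene tray ((805.2052001953125, -2.833282470703125), (297.1867370605469, 330.7853698730469), 9.829999923706055) [[631.0, 135.0], [687.0, -191.0], [980.0, -140.0], [923.0, 185.0]]
```

```bash
cat >> h.py <<'E'
def go(x,y,z,yaw):
    "remaining shift in current tool axes (mm), roll (rad); yaw = world heading of tool x, deg"
    s=bot.read_state(); R=np.array(s["tcp_rot"]); d=R.T@(np.array([x,y,z])-s["position"])*1000
    cur=np.degrees(np.arctan2(R[1,0],R[0,0])); r=-np.radians((yaw-cur+180)%360-180)
    print("shift",d.round(1),"roll",round(r,3),"yaw",cur.round(1),"pos",np.round(s["position"],4),"j6",np.round(s["joint_positions"][5],1),"t",s["time_s"])
E
python3 - <<'E'
from h import *
print(np.round(bot.camera_model("wrist")["tool_from_camera"],3),bot.camera_model("wrist")["intrinsics"])
go(.479,.401,.13,153.2)
E
```

```text
[[-0.001 -0.959 -0.284  0.077]
 [ 1.    -0.    -0.001 -0.001]
 [ 0.001 -0.284  0.959 -0.161]
 [ 0.     0.     0.     1.   ]] [[354.77108478   0.         277.94378217]
 [  0.         354.77108478 207.94998298]
 [  0.           0.           1.        ]]
shift [-341.3 -101.8   92.6] roll 0.172 yaw 163.1 pos [0.1821 0.5978 0.2226] j6 -10.2 t 1.0
```

Request:
move_arm:
  increments:
    - {"xyz": [-34, -10, 8], "roll": 0, "grip": 100}
    - {"xyz": [-34, -10, 8], "roll": 0, "grip": 100}
    - {"xyz": [-34, -10, 8], "roll": 0, "grip": 100}
    - {"xyz": [-34, -10, 8], "roll": 0, "grip": 100}
    - {"xyz": [-34, -10, 8], "roll": 0, "grip": 100}

```text
time_s: 1.42
position: [0.3313, 0.4996, 0.1824]
tcp_rot: [[-0.957, 0.291, 0.0], [0.291, 0.957, 0.0], [-0.0, 0.0, -1.0]]
force: [0.2, 0.1, -0.2]
opening: 1.004
grasp_force: 0.0
```

Request:
move_arm:
  increments:
    - {"xyz": [-34, -10, 8], "roll": 0, "grip": 100}
    - {"xyz": [-34, -10, 8], "roll": 0, "grip": 100}
    - {"xyz": [-34, -10, 8], "roll": 0, "grip": 100}
    - {"xyz": [-34, -10, 0], "roll": 0.086, "grip": 100}
    - {"xyz": [-34, -10, 0], "roll": 0.086, "grip": 100}

```text
time_s: 1.83
position: [0.4779, 0.3996, 0.158]
tcp_rot: [[-0.891, 0.455, -0.0], [0.455, 0.891, -0.0], [0.0, -0.0, -1.0]]
force: [-0.2, 0.1, 0.8]
opening: 1.002
grasp_force: 0.0
```

```bash
python3 - <<'E'
from h import *
rgb,d,P=cloud("wrist"); cv2.imwrite("pics/w1.png",rgb[...,::-1]); c=rgb.astype(int)
m=(c[...,0]>c[...,2]*1.8)&(c[...,0]>c[...,1]*1.2)&(P[...,2]>.03)&(P[...,2]<.05)
q=P[m]; r=cv2.minAreaRect(q[:,:2].astype(np.float32)*1000); print(len(q),r,cv2.boxPoints(r).round().tolist(),np.median(q[:,2]))
go(.479,.401,.13,153.2)
E
```

```text
11046 ((509.66827392578125, 383.0061950683594), (60.37471008300781, 169.67626953125), 62.64214324951172) [[420.0, 395.0], [571.0, 317.0], [599.0, 371.0], [448.0, 449.0]] 0.039246496285114646
shift [ 7.7  2.1 28.4] roll -0.011 yaw 152.6 pos [0.4847 0.3956 0.1585] j6 -33.3 t 1.8833
```

View pics/w1.png

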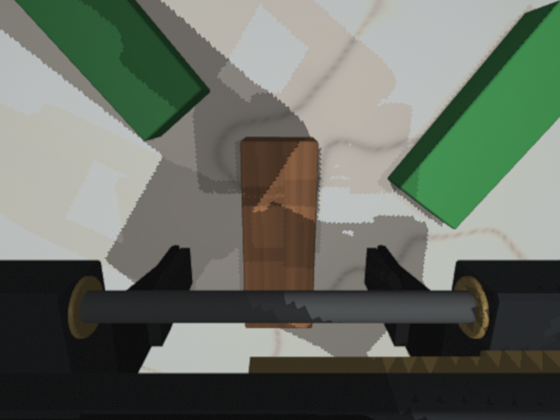

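The wrist view shows the brown block between the fingers, its far end at about (280,138) and near end at (277,327). The two green look-alikes lie clear of it on either side. I'll go down and grip.

Request:
move_arm:
  increments:
    - {"xyz": [6.5, 0, 28], "roll": 0, "grip": 100}
    - {"xyz": [0, 0, 35], "roll": 0, "grip": 100}
    - {"xyz": [0, 0, 35], "roll": 0, "grip": 100}
    - {"xyz": [0, 0, 30], "roll": 0, "grip": 100}
    - {"xyz": [0, 0, 20], "roll": 0, "grip": 100}

```text
time_s: 2.3
position: [0.4692, 0.4027, 0.0076]
tcp_rot: [[-0.893, 0.451, -0.003], [0.451, 0.893, -0.002], [0.002, -0.003, -1.0]]
force: [-0.3, 0.1, 0.2]
opening: 1.001
grasp_force: 0.0
```

Request:
move_arm:
  increments:
    - {"xyz": [0, 0, 0], "roll": 0, "grip": 100}
    - {"xyz": [0, 0, 0], "roll": 0, "grip": 40}
    - {"xyz": [0, 0, 0], "roll": 0, "grip": 40}
    - {"xyz": [0, 0, 0], "roll": 0, "grip": 40}
    - {"xyz": [0, 0, 0], "roll": 0, "grip": 40}

```text
time_s: 2.72
position: [0.4719, 0.4043, 0.0125]
tcp_rot: [[-0.893, 0.451, 0.003], [0.451, 0.893, 0.002], [-0.002, 0.003, -1.0]]
force: [-0.2, -1.1, 0.6]
opening: 0.782
grasp_force: 0.0
```

Request:
move_arm:
  increments:
    - {"xyz": [0, 0, 0], "roll": 0, "grip": 40}
    - {"xyz": [0, 0, 0], "roll": 0, "grip": 40}
    - {"xyz": [0, 0, 0], "roll": 0, "grip": 40}
    - {"xyz": [0, 0, 0], "roll": 0, "grip": 40}

```text
time_s: 3.05
position: [0.4715, 0.4041, 0.0122]
tcp_rot: [[-0.893, 0.451, 0.002], [0.451, 0.893, 0.001], [-0.001, 0.002, -1.0]]
force: [-0.3, 0.3, 6.2]
opening: 0.712
grasp_force: 30.0
```

Request:
move_arm:
  increments:
    - {"xyz": [0, 0, -10], "roll": 0, "grip": 40}
    - {"xyz": [0, 0, -25], "roll": -0.08, "grip": 40}
    - {"xyz": [0, 0, -30], "roll": -0.12, "grip": 40}
    - {"xyz": [0, 0, -20], "roll": -0.12, "grip": 40}
    - {"xyz": [0, 0, -10], "roll": -0.12, "grip": 40}

```text
time_s: 3.47
position: [0.4718, 0.4043, 0.109]
tcp_rot: [[-1.0, 0.022, 0.004], [0.022, 1.0, 0.002], [-0.004, 0.002, -1.0]]
force: [0.8, 0.3, -2.2]
opening: 0.706
grasp_force: 30.0
```

Request:
move_arm:
  increments:
    - {"xyz": [0, 0, 0], "roll": -0.12, "grip": 40}
    - {"xyz": [0, 0, 0], "roll": 0, "grip": 40}
    - {"xyz": [0, 0, 0], "roll": 0, "grip": 40}

```text
time_s: 3.72
position: [0.4701, 0.4033, 0.1058]
tcp_rot: [[-0.996, -0.089, -0.001], [-0.089, 0.996, -0.0], [0.001, -0.0, -1.0]]
force: [0.2, -0.5, -2.3]
opening: 0.71
grasp_force: 30.0
```

```bash
python3 - <<'E'
from h import *
go(.443,-.048,.11,185)
E
```

```text
shift [  67.2 -447.1   -4.1] roll 0.002 yaw -174.9 pos [0.4701 0.4033 0.1058] j6 -64.8 t 3.7167
```

Request:
move_arm:
  increments:
    - {"xyz": [2, -15, -1], "roll": 0, "grip": 40}
    - {"xyz": [5, -30, -1], "roll": 0, "grip": 40}
    - {"xyz": [5, -37, -1], "roll": 0, "grip": 40}
    - {"xyz": [5, -37, -1], "roll": 0, "grip": 40}
    - {"xyz": [6, -37, 0], "roll": 0, "grip": 40}

```text
time_s: 4.13
position: [0.4613, 0.2448, 0.1091]
tcp_rot: [[-0.996, -0.09, -0.001], [-0.09, 0.996, -0.0], [0.001, -0.0, -1.0]]
force: [-0.3, -0.7, -1.8]
opening: 0.708
grasp_force: 30.0
```

Request:
move_arm:
  increments:
    - {"xyz": [6, -37, 0], "roll": 0, "grip": 40}
    - {"xyz": [6, -37, 0], "roll": 0, "grip": 40}
    - {"xyz": [6, -37, 0], "roll": 0, "grip": 40}
    - {"xyz": [6, -37, 0], "roll": 0, "grip": 40}
    - {"xyz": [6, -37, 0], "roll": 0, "grip": 40}

```text
time_s: 4.55
position: [0.4483, 0.0575, 0.1092]
tcp_rot: [[-0.996, -0.089, -0.001], [-0.089, 0.996, 0.0], [0.001, 0.0, -1.0]]
force: [-0.2, -0.1, -1.5]
opening: 0.71
grasp_force: 30.0
```

Request:
move_arm:
  increments:
    - {"xyz": [6, -37, 0], "roll": 0, "grip": 40}
    - {"xyz": [5, -30, 0], "roll": 0, "grip": 40}
    - {"xyz": [3, -27, 0], "roll": 0, "grip": 40}
    - {"xyz": [0, -12, 0], "roll": 0, "grip": 40}
    - {"xyz": [0, 0, 0], "roll": 0, "grip": 40}

```text
time_s: 4.97
position: [0.4458, -0.0506, 0.1093]
tcp_rot: [[-0.996, -0.085, 0.001], [-0.085, 0.996, -0.001], [-0.001, -0.001, -1.0]]
force: [0.4, -0.2, -2.0]
opening: 0.709
grasp_force: 30.0
```

Request:
move_arm:
  increments:
    - {"xyz": [0, 0, 0], "roll": 0, "grip": 40}
    - {"xyz": [0, 0, 0], "roll": 0, "grip": 40}
    - {"xyz": [0, 0, 0], "roll": 0, "grip": 40}

```text
time_s: 5.22
position: [0.4445, -0.0466, 0.1094]
tcp_rot: [[-0.996, -0.093, -0.001], [-0.093, 0.996, 0.001], [0.001, 0.001, -1.0]]
force: [-0.5, 0.6, -2.3]
opening: 0.705
grasp_force: 30.0
```

```bash
python3 - <<'E'
from h import *
rgb,d,P=cloud("wrist"); cv2.imwrite("pics/w2.png",rgb[...,::-1]); c=rgb.astype(int)
go(.443,-.048,.11,185)
m=(c[...,0]>c[...,2]*1.8)&(c[...,0]>c[...,1]*1.2)&(P[...,2]>.1)
q=P[m]; r=cv2.minAreaRect(q[:,:2].astype(np.float32)*1000); print(len(q),r,cv2.boxPoints(r).round().tolist(),np.median(q[:,2]))
A=np.c_[q[:,:2],np.ones(len(q))]; print("plane",np.linalg.lstsq(A,q[:,2],rcond=None)[0])
m=(P[...,2]>.14)&(P[...,2]<.2)&(np.hypot(P[...,0]-.612,P[...,1]+.033)<.05)
q=P[m]; print(len(q)); 
if len(q)>5: print(cv2.minEnclosingCircle(q[:,:2].astype(np.float32)),np.percentile(q[:,2],[5,50,95]))
E
```

```text
shift [ 1.7 -1.3 -0.6] roll 0.006 yaw -174.7 pos [ 0.4446 -0.0465  0.1094] j6 -115.7 t 5.2667
20514 ((436.47869873046875, -45.77577209472656), (91.96842956542969, 103.62279510498047), 56.11127471923828) [[368.0, -55.0], [454.0, -113.0], [505.0, -36.0], [419.0, 21.0]] 0.1363657034134408
plane [-0.00821525  0.0198231   0.14075184]
0
```

View pics/w2.png

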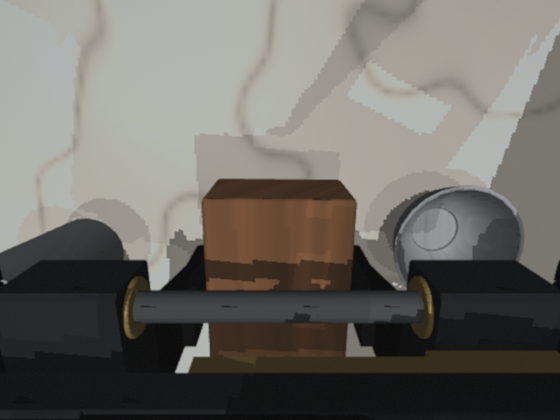

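The wrist view shows the block held square, its near end at (280,180–200). The tumbler is at the left (80,250) and the bowl at the right (460,235), and neither is touched.

```bash
python3 - <<'E'
from h import *
rgb,d,P=cloud("wrist"); s=bot.read_state()
m=(P[...,2]>.128)&(P[...,2]<.15); m[:185]=0; m[280:]=0; m[:,:200]=0; m[:,360:]=0
q=(P[m]-s["position"])@np.array(s["tcp_rot"]); print("block in tool",q.min(0),q.max(0), np.percentile(q[:,0],[1,50,99]))
m=(P[...,2]>.036)&(P[...,2]<.055)&(np.hypot(P[...,0]-.452,P[...,1]-.08)<.065)
q=P[m]; print("bowl",cv2.minEnclosingCircle(q[:,:2].astype(np.float32)))
E
```

```text
block in tool [ 0.00515066 -0.03556825 -0.03306831] [ 0.0424196   0.03429476 -0.01851676] [0.00666618 0.02578388 0.04189217]
bowl ((0.4510349929332733, 0.07719559967517853), 0.044992249459028244)
```

Request:
move_arm:
  increments:
    - {"xyz": [2, -3, 20], "roll": 0.005, "grip": 40}
    - {"xyz": [0, 0, 25], "roll": 0, "grip": 40}
    - {"xyz": [0, 0, 25], "roll": 0, "grip": 40}
    - {"xyz": [0, 0, 16], "roll": 0, "grip": 40}
    - {"xyz": [0, 0, 7], "roll": 0, "grip": 40}

```text
time_s: 5.73
position: [0.4424, -0.0499, 0.0147]
tcp_rot: [[-0.996, -0.088, -0.003], [-0.088, 0.996, 0.001], [0.003, 0.001, -1.0]]
force: [0.5, -0.3, -1.9]
opening: 0.71
grasp_force: 30.0
```

Request:
move_arm:
  increments:
    - {"xyz": [0, 0, 0], "roll": 0, "grip": 40}
    - {"xyz": [0, 0, 0], "roll": 0, "grip": 40}
    - {"xyz": [0, 0, 0], "roll": 0, "grip": 40}

```text
time_s: 5.98
position: [0.444, -0.0508, 0.0173]
tcp_rot: [[-0.996, -0.088, 0.002], [-0.088, 0.996, -0.001], [-0.001, -0.001, -1.0]]
force: [0.2, 0.4, -1.4]
opening: 0.715
grasp_force: 30.0
```

```bash
python3 - <<'E'
from h import *
go(.517,-.043,.0155,185)
rgb,d,P=cloud("scene"); x=rgb[200:320,140:330]; cv2.imwrite("pics/s2.png",cv2.resize(x,None,fx=4,fy=4,interpolation=2)[...,::-1])
E
```

```text
shift [-73.4   1.4   1.9] roll 0.0 yaw -175.0 pos [ 0.444  -0.0508  0.0173] j6 -115.9 t 5.9833
```

View pics/s2.png

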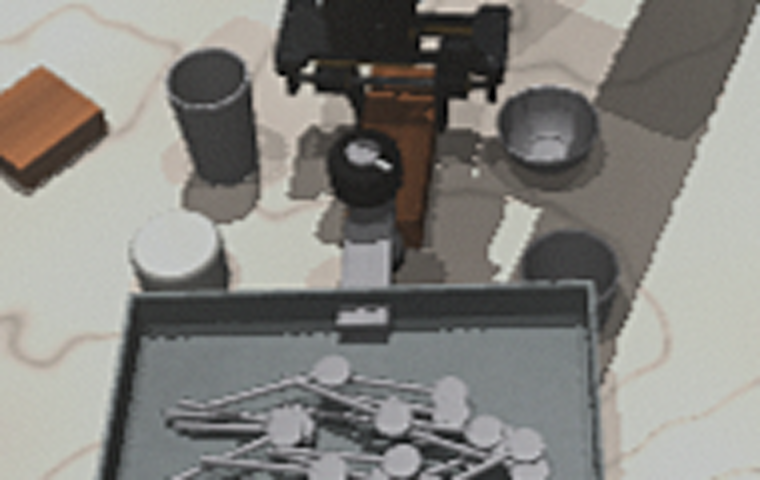

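The scene crop shows the knob at (365,165) and the block coming in from the gripper, its far end at about (410,245). All the vessels still stand. I'll check the sideways alignment in numbers.

```bash
python3 - <<'E'
from h import *
d5=np.array([np.cos(np.radians(5)),np.sin(np.radians(5))]); n=np.array([-d5[1],d5[0]])
for cam in("scene","top"):
    rgb,d,P=cloud(cam); c=rgb.astype(int); xy=P[...,:2]
    near=(np.hypot(xy[...,0]-.58,xy[...,1]+.035)<.13)
    m=near&(c[...,0]>c[...,2]*1.6)&(c[...,0]>c[...,1]*1.15)&(P[...,2]>.035)&(P[...,2]<.052)&(xy[...,0]>.5)
    q=P[m]
    if len(q): print(cam,"block",len(q),np.median(q[:,2]),"lat",np.percentile(q[:,:2]@n,[2,98]),"fwd max",np.percentile(q[:,:2]@d5,98))
    for lo,hi,nm in((.142,.2,"knob"),(.165,.2,"knobtop"),(.06,.14,"boss"),(.03,.06,"sole")):
        m=(P[...,2]>lo)&(P[...,2]<hi)&(np.hypot(xy[...,0]-.612,xy[...,1]+.035)<(.04 if nm!="sole" else .03))&~((c[...,0]>c[...,2]*1.6))
        q=P[m]
        if len(q)>3:
            (ce,r)=cv2.minEnclosingCircle(q[:,:2].astype(np.float32)); ce=np.array(ce); print(cam,nm,len(q),ce,round(r,4),"lat",ce@n,"fwd",ce@d5,np.percentile(q[:,2],[2,50,98]).round(4))
E
```

```text
scene block 109 0.045097748777362945 lat [-0.08084493 -0.06058904] fwd max 0.5674559101028159
scene knob 306 [ 0.61306465 -0.03593483] 0.0281 lat -0.08923018998868223 fwd 0.6075998240066556 [0.1445 0.1717 0.1782]
scene knobtop 225 [ 0.61293155 -0.03593243] 0.028 lat -0.08921620355923023 fwd 0.6074674420793187 [0.166  0.1729 0.1786]
scene boss 127 [ 0.623604   -0.03113271] 0.0279 lat -0.08536491335503735 fwd 0.618517603403187 [0.0625 0.1193 0.1268]
scene sole 11 [ 0.61355686 -0.01760553] 0.0111 lat -0.07101354161121051 fwd 0.6096876695656118 [0.0442 0.0545 0.0591]
top knob 296 [ 0.61013013 -0.03033958] 0.0276 lat -0.08340047723993714 fwd 0.6051641329351689 [0.1499 0.171  0.1776]
top knobtop 267 [ 0.61013013 -0.03033958] 0.0276 lat -0.08340047723993714 fwd 0.6051641329351689 [0.1656 0.1714 0.1777]
top boss 26 [ 0.61929637 -0.03212948] 0.0325 lat -0.08598245433488853 fwd 0.614139493452343 [0.0614 0.1161 0.131 ]
```

Request:
move_arm:
  increments:
    - {"xyz": [-3, 1.4, 2], "roll": 0, "grip": 40}
    - {"xyz": [-8, 0, 0.3], "roll": 0, "grip": 40}
    - {"xyz": [-12, 0, 0], "roll": 0, "grip": 40}
    - {"xyz": [-13, 0, 0], "roll": 0, "grip": 40}
    - {"xyz": [-13, 0, 0], "roll": 0, "grip": 40}

```text
time_s: 6.55
position: [0.4934, -0.0452, 0.0145]
tcp_rot: [[-0.996, -0.087, 0.001], [-0.087, 0.996, -0.0], [-0.001, -0.0, -1.0]]
force: [0.6, -0.2, -3.1]
opening: 0.707
grasp_force: 30.0
```

Request:
move_arm:
  increments:
    - {"xyz": [-12, 0, 0], "roll": 0, "grip": 40}
    - {"xyz": [-8, 0, 0], "roll": 0, "grip": 40}
    - {"xyz": [-4, 0, 0], "roll": 0, "grip": 40}
    - {"xyz": [0, 0, 0], "roll": 0, "grip": 40}
    - {"xyz": [0, 0, 0], "roll": 0, "grip": 40}

```text
time_s: 6.97
position: [0.5154, -0.0429, 0.0141]
tcp_rot: [[-0.996, -0.087, -0.001], [-0.087, 0.996, 0.0], [0.001, 0.0, -1.0]]
force: [0.5, 0.3, -1.5]
opening: 0.709
grasp_force: 30.0
```

```bash
python3 - <<'E'
from h import *
go(.517,-.043,.0135,185)
E
```

```text
shift [-1.6 -0.2  0.6] roll 0.0 yaw -175.0 pos [ 0.5154 -0.0429  0.0141] j6 -112.2 t 6.9667
```

Request:
move_arm:
  increments:
    - {"xyz": [0, 0, 1], "roll": 0, "grip": 40}
    - {"xyz": [0, 0, 1], "roll": 0, "grip": 40}
    - {"xyz": [0, 0, 0], "roll": 0, "grip": 40}

```text
time_s: 7.22
position: [0.515, -0.043, 0.0123]
tcp_rot: [[-0.996, -0.087, -0.001], [-0.087, 0.996, 0.0], [0.001, 0.001, -1.0]]
force: [-0.2, -0.5, -0.3]
opening: 0.711
grasp_force: 30.0
```

Request:
move_arm:
  increments:
    - {"xyz": [0, 0, 0], "roll": 0, "grip": 100}
    - {"xyz": [0, 0, 0], "roll": 0, "grip": 100}
    - {"xyz": [0, 0, 0], "roll": 0, "grip": 100}
    - {"xyz": [0, 0, 0], "roll": 0, "grip": 100}
    - {"xyz": [0, 0, 0], "roll": 0, "grip": 100}

```text
time_s: 7.63
position: [0.5162, -0.0432, 0.0123]
tcp_rot: [[-0.996, -0.087, 0.0], [-0.087, 0.996, -0.0], [-0.0, -0.0, -1.0]]
force: [0.7, 0.2, -0.2]
opening: 0.966
grasp_force: 0.0
```

Request:
move_arm:
  increments:
    - {"xyz": [0, 0, -5], "roll": 0, "grip": 100}
    - {"xyz": [0, 0, -15], "roll": 0, "grip": 100}
    - {"xyz": [0, 0, -35], "roll": 0, "grip": 100}
    - {"xyz": [0, 0, -40], "roll": 0, "grip": 100}
    - {"xyz": [0, 0, -40], "roll": 0, "grip": 100}

```text
time_s: 8.05
position: [0.5151, -0.0429, 0.1484]
tcp_rot: [[-0.996, -0.087, -0.002], [-0.087, 0.996, 0.001], [0.002, 0.001, -1.0]]
force: [0.6, -0.4, -0.0]
opening: 0.998
grasp_force: 0.0
```

Request:
move_arm:
  increments:
    - {"xyz": [0, 0, -40], "roll": 0, "grip": 100}
    - {"xyz": [0, 0, -30], "roll": 0, "grip": 100}
    - {"xyz": [0, 0, -10], "roll": 0, "grip": 100}

```text
time_s: 8.3
position: [0.5185, -0.0438, 0.2328]
tcp_rot: [[-0.996, -0.087, 0.01], [-0.087, 0.996, -0.003], [-0.009, -0.004, -1.0]]
force: [0.9, 0.4, -0.9]
opening: 1.002
grasp_force: 0.0
```

Request:
move_arm:
  increments:
    - {"xyz": [26, -10, 0], "roll": 0, "grip": 100}
    - {"xyz": [25, -10, 0], "roll": 0, "grip": 100}
    - {"xyz": [0, 0, 0], "roll": 0.12, "grip": 100}
    - {"xyz": [0, 0, 0], "roll": 0.12, "grip": 100}
    - {"xyz": [0, 0, 0], "roll": 0.12, "grip": 100}

```text
time_s: 8.72
position: [0.4658, -0.0675, 0.2269]
tcp_rot: [[-0.961, 0.276, -0.001], [0.276, 0.961, 0.0], [0.001, 0.0, -1.0]]
force: [-0.2, -0.9, 0.1]
opening: 0.999
grasp_force: 0.0
```

Request:
move_arm:
  increments:
    - {"xyz": [0, 0, 0], "roll": 0.12, "grip": 100}
    - {"xyz": [0, 0, 0], "roll": 0.12, "grip": 100}
    - {"xyz": [0, 0, 0], "roll": 0.12, "grip": 100}
    - {"xyz": [0, 0, 0], "roll": 0.12, "grip": 100}
    - {"xyz": [0, 0, 0], "roll": 0.12, "grip": 100}

```text
time_s: 9.13
position: [0.4662, -0.0672, 0.2267]
tcp_rot: [[-0.638, 0.77, -0.001], [0.77, 0.638, 0.001], [0.001, -0.001, -1.0]]
force: [0.2, 0.2, -0.2]
opening: 1.002
grasp_force: 0.0
```

Request:
move_arm:
  increments:
    - {"xyz": [0, 0, 20], "roll": 0.12, "grip": 100}
    - {"xyz": [0, 0, 35], "roll": 0.12, "grip": 100}
    - {"xyz": [0, 0, 35], "roll": 0.12, "grip": 100}
    - {"xyz": [0, 0, 35], "roll": 0.12, "grip": 100}
    - {"xyz": [0, 0, 25], "roll": 0.12, "grip": 100}

```text
time_s: 9.55
position: [0.4652, -0.0669, 0.0747]
tcp_rot: [[-0.092, 0.996, -0.003], [0.996, 0.092, 0.001], [0.002, -0.003, -1.0]]
force: [0.0, -0.8, 0.2]
opening: 1.001
grasp_force: 0.0
```

Request:
move_arm:
  increments:
    - {"xyz": [0, 0, 0], "roll": 0.01, "grip": 100}
    - {"xyz": [0, 0, 0], "roll": 0, "grip": 100}
    - {"xyz": [0, 0, 0], "roll": 0, "grip": 100}
    - {"xyz": [0, 0, 0], "roll": 0, "grip": 100}

```text
time_s: 9.88
position: [0.4681, -0.0679, 0.0788]
tcp_rot: [[-0.09, 0.996, 0.003], [0.996, 0.09, -0.001], [-0.002, 0.003, -1.0]]
force: [-0.5, -0.0, 0.4]
opening: 1.0
grasp_force: 0.0
```

```bash
python3 - <<'E'
from h import *
go(.469,-.0675,.08,95)
rgb,d,P=cloud("wrist"); np.save("w3.npy",P); cv2.imwrite("pics/w3f.png",rgb[...,::-1])
x=rgb[100:320,340:560]; cv2.imwrite("pics/w3.png",cv2.convertScaleAbs(cv2.resize(x,None,fx=2.7,fy=2.7,interpolation=1)[...,::-1],alpha=1.8,beta=20))
E
```

```text
shift [ 0.3  1.  -1.2] roll 0.003 yaw 95.2 pos [ 0.4681 -0.0679  0.0788] j6 -27.0 t 9.8833
```

View pics/w3.png

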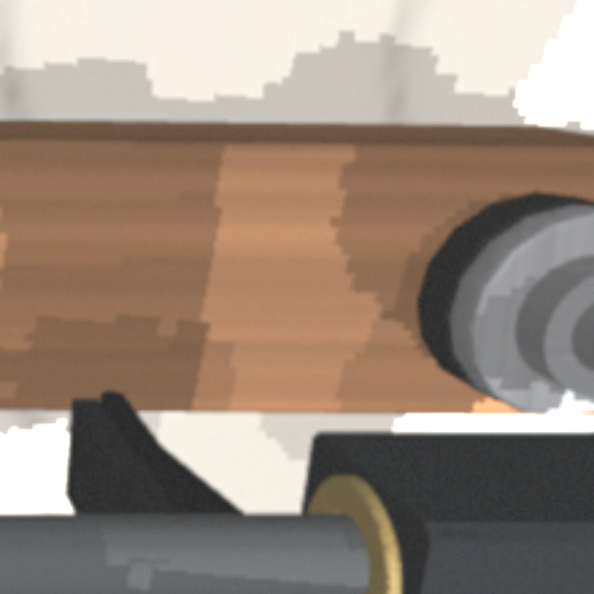

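The wrist crop shows the block under the foot, its edges at rows 142 and 410. The black sole's rim has its leftmost point at (420,305), and the foot is roughly centred across the block. Next I measure the gap from depth.

```bash
cat > gap.py <<'E'
from h import *
D=[];I=[]
for k in range(5):
    rgb,d,P=cloud("wrist"); D.append(P); I.append(rgb)
P=np.median(D,0); c=np.mean(I,0); np.savez("gap.npz",P=P,c=c)
d5=np.array([np.cos(np.radians(5)),np.sin(np.radians(5))]); n=np.array([-d5[1],d5[0]])
f=P[...,:2]@d5; l=P[...,:2]@n; z=P[...,2]
wood=(c[...,0]>c[...,2]*1.5)&(z>.03)&(z<.05)&(f>.45)&(f<.7)
print("wood z",np.percentile(z[wood],[5,50,95]).round(4),"lat",np.percentile(l[wood],[.5,99.5]).round(4))
w1=wood&(f>.54)&(f<.58); A=np.c_[f[w1],l[w1],np.ones(w1.sum())]; k=np.linalg.lstsq(A,z[w1],rcond=None)[0]; h=z-(f*k[0]+l*k[1]+k[2])
dark=(c.max(-1)<60)&(f>.56)&(f<.64)&(h>.002)&(h<.05)&(abs(l+.089)<.03)
dark[:, :480]=0
print("dark",dark.sum())
for r in range(195,236,5):
    u=np.where(dark[r])[0]
    if len(u): print(r,[(int(j),*(np.round([f[r,j]*1000,l[r,j]*1000,h[r,j]*1000],1).tolist()),int(c[r,j].max())) for j in range(u[0]-2,u[-1]+5)])
E
python3 gap.py
```

```text
wood z [0.0384 0.0392 0.0398] lat [-0.1191 -0.0578]
dark 2494Traceback (most recent call last):
  File "gap.py", line 16, in <module>
    if len(u): print(r,[(int(j),*(np.round([f[r,j]*1000,l[r,j]*1000,h[r,j]*1000],1).tolist()),int(c[r,j].max())) for j in range(u[0]-2,u[-1]+5)])
                                            ~^^^^^
IndexError: index 560 is out of bounds for axis 1 with size 560
```

```bash
sed -i 's/range(u\[0\]-2,u\[-1\]+5)/range(u[0]-3,min(u[0]+13,560))/; s/range(195,236,5)/range(200,226,5)/' gap.py; python3 gap.py
```

```text
wood z [0.0384 0.0392 0.0398] lat [-0.1191 -0.0578]
dark 2396
200 [(497, 588.4, -85.9, -0.1, 58), (498, 589.1, -85.9, 0.1, 59), (499, 588.8, -85.6, 0.1, 57), (500, 585.4, -83.9, 7.0, 46), (501, 585.1, -83.5, 8.2, 30), (502, 585.2, -83.3, 9.3, 16), (503, 585.6, -83.3, 9.4, 15), (504, 585.0, -82.8, 10.5, 16), (505, 585.4, -82.7, 11.2, 16), (506, 585.1, -82.4, 12.1, 15), (507, 585.4, -82.3, 13.2, 15), (508, 586.2, -82.4, 12.1, 16), (509, 585.1, -81.7, 14.7, 17), (510, 585.8, -81.8, 14.9, 15), (511, 585.8, -81.6, 15.5, 18), (512, 586.0, -81.4, 15.7, 16)]
205 [(496, 588.0, -88.8, -0.1, 58), (497, 589.0, -88.9, -0.3, 57), (498, 588.6, -88.5, 1.0, 52), (499, 585.0, -86.7, 7.5, 38), (500, 584.9, -86.4, 7.9, 23), (501, 585.0, -86.1, 9.8, 16), (502, 585.2, -86.0, 9.6, 16), (503, 584.8, -85.6, 11.3, 15), (504, 585.2, -85.5, 11.5, 17), (505, 584.9, -85.2, 12.6, 16), (506, 584.9, -84.9, 13.7, 17), (507, 584.5, -84.5, 14.5, 15), (508, 584.7, -84.4, 15.0, 16), (509, 585.3, -84.4, 15.3, 17), (510, 585.3, -84.2, 16.3, 16), (511, 585.8, -84.1, 16.4, 19)]
210 [(494, 587.2, -91.7, 0.4, 60), (495, 588.1,
[... 1236 characters left out ...]
3.6, 14.0, 15), (505, 584.8, -93.0, 15.6, 16), (506, 584.9, -92.8, 15.7, 17), (507, 585.5, -92.8, 15.5, 17), (508, 585.6, -92.6, 16.5, 21), (509, 585.5, -92.3, 17.1, 28), (510, 585.1, -91.8, 18.6, 39)]
225 [(495, 590.0, -101.4, -0.3, 68), (496, 590.3, -101.2, 0.2, 64), (497, 590.7, -101.1, 0.1, 60), (498, 586.7, -98.7, 7.1, 48), (499, 586.8, -98.4, 7.9, 27), (500, 586.3, -97.9, 9.2, 16), (501, 586.3, -97.6, 10.4, 16), (502, 585.9, -97.1, 11.9, 16), (503, 586.1, -96.9, 12.1, 15), (504, 586.4, -96.7, 13.1, 15), (505, 585.9, -96.2, 14.5, 15), (506, 585.8, -95.9, 14.8, 15), (507, 585.9, -95.6, 15.9, 16), (508, 586.4, -95.6, 15.9, 18), (509, 586.5, -95.4, 16.5, 23), (510, 586.8, -95.3, 17.0, 34)]
```

Request:
move_arm:
  increments:
    - {"xyz": [0, 0, -30], "roll": 0, "grip": 100}
    - {"xyz": [0, 0, -40], "roll": -0.12, "grip": 100}
    - {"xyz": [0, 0, -40], "roll": -0.12, "grip": 100}
    - {"xyz": [0, 0, -40], "roll": -0.12, "grip": 100}
    - {"xyz": [0, 0, -15], "roll": -0.12, "grip": 100}

```text
time_s: 10.85
position: [0.4693, -0.0683, 0.2473]
tcp_rot: [[-0.543, 0.84, 0.008], [0.84, 0.543, -0.003], [-0.007, 0.005, -1.0]]
force: [0.5, -0.4, -0.2]
opening: 1.0
grasp_force: 0.0
```

Request:
move_arm:
  increments:
    - {"xyz": [0, 0, 0], "roll": -0.12, "grip": 100}
    - {"xyz": [0, 0, 0], "roll": -0.12, "grip": 100}
    - {"xyz": [0, 0, 0], "roll": -0.12, "grip": 100}
    - {"xyz": [0, 0, 0], "roll": -0.12, "grip": 100}
    - {"xyz": [0, 0, 0], "roll": -0.12, "grip": 100}

```text
time_s: 11.27
position: [0.4666, -0.0674, 0.2422]
tcp_rot: [[-0.922, 0.387, -0.0], [0.387, 0.922, 0.0], [0.0, 0.0, -1.0]]
force: [0.4, -0.6, -0.0]
opening: 0.996
grasp_force: 0.0
```

Request:
move_arm:
  increments:
    - {"xyz": [0, 0, 0], "roll": -0.12, "grip": 100}
    - {"xyz": [0, 0, 0], "roll": -0.12, "grip": 100}
    - {"xyz": [0, 0, 0], "roll": -0.12, "grip": 100}
    - {"xyz": [0, 0, 0], "roll": -0.12, "grip": 100}
    - {"xyz": [0, 0, 0], "roll": 0, "grip": 100}

```text
time_s: 11.68
position: [0.4666, -0.0674, 0.242]
tcp_rot: [[-0.997, -0.079, -0.001], [-0.079, 0.997, 0.0], [0.001, 0.0, -1.0]]
force: [-0.4, 0.1, 0.3]
opening: 1.0
grasp_force: 0.0
```

```bash
python3 - <<'E'
from h import *
go(.612,-.0368,.152,185)
g=np.load("gap.npz");P=g["P"];c=g["c"];f=P[...,:2]@[.9962,.0872]
m=(c[...,0]>c[...,2]*1.5)&(P[...,2]>.03)&(P[...,2]<.05); print("near end fwd",np.percentile(f[m],[.1,.5,2]))
E
```

```text
shift [-147.4   19.    89.9] roll -0.008 yaw -175.5 pos [ 0.4666 -0.0674  0.242 ] j6 -116.4 t 11.6833
near end fwd [0.46754441 0.46811097 0.47008584]
```

Request:
move_arm:
  increments:
    - {"xyz": [-30, 4, 0], "roll": 0, "grip": 100}
    - {"xyz": [-36, 5, 0], "roll": 0, "grip": 100}
    - {"xyz": [-36, 5, 0], "roll": 0, "grip": 100}
    - {"xyz": [-30, 4, 0], "roll": 0, "grip": 100}
    - {"xyz": [-15.4, 1, 0], "roll": 0, "grip": 100}

```text
time_s: 12.1
position: [0.6159, -0.0364, 0.242]
tcp_rot: [[-0.997, -0.075, 0.003], [-0.075, 0.997, 0.0], [-0.003, -0.0, -1.0]]
force: [0.1, -0.2, 0.4]
opening: 0.999
grasp_force: 0.0
```

Request:
move_arm:
  increments:
    - {"xyz": [0, 0, 0], "roll": 0, "grip": 100}
    - {"xyz": [0, 0, 0], "roll": 0, "grip": 100}
    - {"xyz": [0, 0, 0], "roll": 0, "grip": 100}
    - {"xyz": [0, 0, 0], "roll": 0, "grip": 100}

```text
time_s: 12.43
position: [0.6108, -0.0373, 0.2421]
tcp_rot: [[-0.997, -0.076, -0.002], [-0.076, 0.997, 0.0], [0.002, 0.0, -1.0]]
force: [0.5, -1.1, -0.5]
opening: 1.001
grasp_force: 0.0
```

```bash
python3 - <<'E'
from h import *
go(.612,-.0368,.152,185)
rgb,d,P=cloud("wrist"); cv2.imwrite("pics/w4.png",cv2.convertScaleAbs(rgb[...,::-1],alpha=1.5,beta=15))
m=(P[...,2]>.165)&(P[...,2]<.185)&(np.hypot(P[...,0]-.612,P[...,1]+.036)<.04); m[:,:150]=0
q=P[m]; print(len(q))
if len(q)>5: print(q.min(0),q.max(0),np.percentile(q[:,2],[5,50,95]))
E
```

```text
shift [-1.4  0.3 90.1] roll -0.011 yaw -175.7 pos [ 0.6108 -0.0373  0.2421] j6 -108.3 t 12.4333
4417
[ 0.58417201 -0.06374984  0.16505486] [ 0.63880086 -0.00905205  0.17783456] [0.16948646 0.17171253 0.17604353]
```

View pics/w4.png

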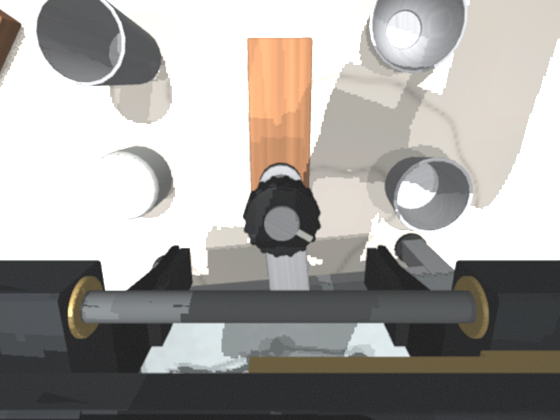

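The wrist view shows the knob at (282,215) centred between the fingers, with the block under the foot and all vessels clear. I'll go down and grip.

Request:
move_arm:
  increments:
    - {"xyz": [-1, 1, 20], "roll": 0, "grip": 100}
    - {"xyz": [0, 0, 30], "roll": 0, "grip": 100}
    - {"xyz": [0, 0, 25], "roll": 0, "grip": 100}
    - {"xyz": [0, 0, 12], "roll": 0, "grip": 100}
    - {"xyz": [0, 0, 5], "roll": 0, "grip": 100}

```text
time_s: 12.9
position: [0.6108, -0.036, 0.148]
tcp_rot: [[-0.997, -0.076, -0.005], [-0.076, 0.997, 0.001], [0.005, 0.002, -1.0]]
force: [0.2, -0.3, 0.0]
opening: 1.001
grasp_force: 0.0
```

Request:
move_arm:
  increments:
    - {"xyz": [0, 0, 0], "roll": 0, "grip": 30}
    - {"xyz": [0, 0, 0], "roll": 0, "grip": 30}
    - {"xyz": [0, 0, 0], "roll": 0, "grip": 30}
    - {"xyz": [0, 0, 0], "roll": 0, "grip": 30}
    - {"xyz": [0, 0, 0], "roll": 0, "grip": 30}

```text
time_s: 13.32
position: [0.614, -0.0363, 0.1515]
tcp_rot: [[-0.997, -0.077, 0.002], [-0.077, 0.997, -0.001], [-0.002, -0.001, -1.0]]
force: [-0.1, 1.1, 0.3]
opening: 0.706
grasp_force: 0.0
```

Request:
move_arm:
  increments:
    - {"xyz": [0, 0, 0], "roll": 0, "grip": 30}
    - {"xyz": [0, 0, 0], "roll": 0, "grip": 30}
    - {"xyz": [0, 0, 0], "roll": 0, "grip": 30}
    - {"xyz": [0, 0, 0], "roll": 0, "grip": 30}
    - {"xyz": [0, 0, 0], "roll": 0, "grip": 30}

```text
time_s: 13.73
position: [0.6136, -0.0348, 0.151]
tcp_rot: [[-0.997, -0.077, 0.001], [-0.077, 0.997, 0.002], [-0.001, 0.002, -1.0]]
force: [1.0, 5.1, 4.4]
opening: 0.587
grasp_force: 30.0
```

Request:
move_arm:
  increments:
    - {"xyz": [0, 0, 0.32], "roll": 0.12, "grip": 30}
    - {"xyz": [0, 0, 0.32], "roll": 0.12, "grip": 30}
    - {"xyz": [0, 0, 0.32], "roll": 0.12, "grip": 30}
    - {"xyz": [0, 0, 0.32], "roll": 0.12, "grip": 30}
    - {"xyz": [0, 0, 0.32], "roll": 0.12, "grip": 30}

```text
time_s: 14.15
position: [0.6134, -0.036, 0.1495]
tcp_rot: [[-0.864, 0.504, 0.0], [0.504, 0.864, -0.0], [-0.0, -0.0, -1.0]]
force: [-1.2, 1.6, 6.4]
opening: 0.588
grasp_force: 30.0
```

Request:
move_arm:
  increments:
    - {"xyz": [0, 0, 0.32], "roll": 0.12, "grip": 30}
    - {"xyz": [0, 0, 0.32], "roll": 0.12, "grip": 30}
    - {"xyz": [0, 0, 0.32], "roll": 0.12, "grip": 30}
    - {"xyz": [0, 0, 0.32], "roll": 0.12, "grip": 30}
    - {"xyz": [0, 0, 0.32], "roll": 0.12, "grip": 30}

```text
time_s: 14.57
position: [0.6125, -0.0368, 0.1479]
tcp_rot: [[-0.429, 0.903, -0.002], [0.903, 0.429, -0.002], [-0.001, -0.002, -1.0]]
force: [-4.4, 0.0, 6.8]
opening: 0.588
grasp_force: 30.1
```

Request:
move_arm:
  increments:
    - {"xyz": [0, 0, 0.32], "roll": 0.12, "grip": 30}
    - {"xyz": [0, 0, 0.32], "roll": 0.12, "grip": 30}
    - {"xyz": [0, 0, 0.32], "roll": 0.12, "grip": 30}
    - {"xyz": [0, 0, 0.32], "roll": 0.12, "grip": 30}
    - {"xyz": [0, 0, 0.32], "roll": 0.12, "grip": 30}

```text
time_s: 14.98
position: [0.6112, -0.037, 0.1464]
tcp_rot: [[0.156, 0.988, -0.004], [0.988, -0.156, -0.002], [-0.003, -0.004, -1.0]]
force: [-5.7, -0.3, 9.1]
opening: 0.592
grasp_force: 30.1
```

Request:
move_arm:
  increments:
    - {"xyz": [0, 0, 0.32], "roll": 0.12, "grip": 30}
    - {"xyz": [0, 0, 0.32], "roll": 0.12, "grip": 30}
    - {"xyz": [0, 0, 0.32], "roll": 0.12, "grip": 30}
    - {"xyz": [0, 0, 0.32], "roll": 0.12, "grip": 30}
    - {"xyz": [0, 0, 0.32], "roll": 0.12, "grip": 30}

```text
time_s: 15.4
position: [0.61, -0.0366, 0.1448]
tcp_rot: [[0.686, 0.727, -0.007], [0.727, -0.686, -0.001], [-0.006, -0.004, -1.0]]
force: [-9.2, 0.3, 11.3]
opening: 0.593
grasp_force: 30.1
```

Request:
move_arm:
  increments:
    - {"xyz": [0, 0, 0.32], "roll": 0.12, "grip": 30}
    - {"xyz": [0, 0, 0.32], "roll": 0.12, "grip": 30}
    - {"xyz": [0, 0, 0.32], "roll": 0.12, "grip": 30}
    - {"xyz": [0, 0, 0.32], "roll": 0.12, "grip": 30}
    - {"xyz": [0, 0, 0.32], "roll": 0.12, "grip": 30}

```text
time_s: 15.82
position: [0.6093, -0.0355, 0.1433]
tcp_rot: [[0.977, 0.212, -0.008], [0.212, -0.977, 0.001], [-0.008, -0.003, -1.0]]
force: [-9.5, 2.9, 12.5]
opening: 0.595
grasp_force: 30.1
```

Request:
move_arm:
  increments:
    - {"xyz": [0, 0, 0.3], "roll": 0.12, "grip": 30}
    - {"xyz": [0, 0, 0.1], "roll": 0.08, "grip": 30}
    - {"xyz": [0, 0, 0], "roll": 0, "grip": 30}
    - {"xyz": [0, 0, 0], "roll": 0, "grip": 30}
    - {"xyz": [0, 0, 0], "roll": 0, "grip": 30}

```text
time_s: 16.23
position: [0.6093, -0.035, 0.1428]
tcp_rot: [[1.0, 0.02, -0.009], [0.02, -1.0, 0.002], [-0.009, -0.002, -1.0]]
force: [-9.0, 5.1, 12.5]
opening: 0.588
grasp_force: 30.1
```

Request:
move_arm:
  increments:
    - {"xyz": [0, 0, 0], "roll": 0, "grip": 100}
    - {"xyz": [0, 0, 0], "roll": 0, "grip": 100}
    - {"xyz": [0, 0, 0], "roll": 0, "grip": 100}
    - {"xyz": [0, 0, 0], "roll": 0, "grip": 100}
    - {"xyz": [0, 0, 0], "roll": 0, "grip": 100}

```text
time_s: 16.65
position: [0.6136, -0.0366, 0.1416]
tcp_rot: [[1.0, 0.019, 0.0], [0.019, -1.0, -0.001], [0.0, 0.001, -1.0]]
force: [-0.5, -0.1, 0.8]
opening: 0.882
grasp_force: 0.0
```

Request:
move_arm:
  increments:
    - {"xyz": [0, 0, -10], "roll": 0, "grip": 100}
    - {"xyz": [0, 0, -30], "roll": 0, "grip": 100}
    - {"xyz": [0, 0, -40], "roll": 0, "grip": 100}
    - {"xyz": [-20, 0, -20], "roll": 0, "grip": 100}
    - {"xyz": [-40, 0, 0], "roll": 0, "grip": 100}

```text
time_s: 17.07
position: [0.5611, -0.0392, 0.2482]
tcp_rot: [[1.0, 0.019, 0.018], [0.019, -1.0, -0.005], [0.018, 0.005, -1.0]]
force: [0.7, -0.4, 0.2]
opening: 1.002
grasp_force: 0.0
```

Request:
move_arm:
  increments:
    - {"xyz": [-40, 0, 0], "roll": 0, "grip": 100}
    - {"xyz": [-30, 0, 0], "roll": 0, "grip": 100}
    - {"xyz": [-13, 0, 0], "roll": -0.12, "grip": 100}
    - {"xyz": [0, 0, 0], "roll": -0.12, "grip": 100}
    - {"xyz": [0, 0, 0], "roll": -0.12, "grip": 100}

```text
time_s: 17.48
position: [0.4694, -0.0389, 0.2429]
tcp_rot: [[0.927, 0.375, 0.001], [0.375, -0.927, -0.001], [0.001, 0.001, -1.0]]
force: [-0.6, -0.6, 0.3]
opening: 1.002
grasp_force: 0.0
```

Request:
move_arm:
  increments:
    - {"xyz": [0, 0, 0], "roll": -0.12, "grip": 100}
    - {"xyz": [0, 0, 0], "roll": -0.12, "grip": 100}
    - {"xyz": [0, 0, 0], "roll": -0.12, "grip": 100}
    - {"xyz": [0, 0, 0], "roll": -0.12, "grip": 100}
    - {"xyz": [0, 0, 0], "roll": -0.12, "grip": 100}

```text
time_s: 17.9
position: [0.4706, -0.0391, 0.2426]
tcp_rot: [[0.553, 0.833, 0.001], [0.833, -0.553, -0.001], [0.0, 0.001, -1.0]]
force: [-0.2, -0.3, -0.2]
opening: 1.002
grasp_force: 0.0
```

Request:
move_arm:
  increments:
    - {"xyz": [0, 0, 0], "roll": -0.12, "grip": 100}
    - {"xyz": [0, 0, 0], "roll": -0.12, "grip": 100}
    - {"xyz": [0, 0, 0], "roll": -0.12, "grip": 100}
    - {"xyz": [0, 0, 0], "roll": -0.12, "grip": 100}
    - {"xyz": [0, 0, 0], "roll": -0.12, "grip": 100}

```text
time_s: 18.32
position: [0.4707, -0.039, 0.2426]
tcp_rot: [[-0.014, 1.0, 0.001], [1.0, 0.014, -0.001], [-0.001, 0.001, -1.0]]
force: [0.3, -0.1, 0.1]
opening: 1.003
grasp_force: 0.0
```

Request:
move_arm:
  increments:
    - {"xyz": [0, 0, 0], "roll": -0.08, "grip": 100}
    - {"xyz": [0, 0, 0], "roll": 0, "grip": 100}
    - {"xyz": [0, 0, 0], "roll": 0, "grip": 100}

```text
time_s: 18.57
position: [0.4706, -0.039, 0.2424]
tcp_rot: [[-0.086, 0.996, 0.001], [0.996, 0.086, -0.0], [-0.0, 0.001, -1.0]]
force: [0.1, 0.3, 0.3]
opening: 0.999
grasp_force: 0.0
```

```bash
python3 - <<'E'
from h import *
go(.469,-.0675,.08,95)
E
```

```text
shift [-28.2  -4.2 162.4] roll -0.001 yaw 94.9 pos [ 0.4706 -0.039   0.2424] j6 -23.2 t 18.5667
```

Request:
move_arm:
  increments:
    - {"xyz": [-28, -4, 20], "roll": 0, "grip": 100}
    - {"xyz": [0, 0, 40], "roll": 0, "grip": 100}
    - {"xyz": [0, 0, 40], "roll": 0, "grip": 100}
    - {"xyz": [0, 0, 40], "roll": 0, "grip": 100}
    - {"xyz": [0, 0, 22], "roll": 0, "grip": 100}

```text
time_s: 18.98
position: [0.4673, -0.0668, 0.077]
tcp_rot: [[-0.085, 0.996, -0.004], [0.996, 0.085, 0.001], [0.002, -0.004, -1.0]]
force: [0.5, 0.7, -0.9]
opening: 1.0
grasp_force: 0.0
```

Request:
move_arm:
  increments:
    - {"xyz": [0, 0, 0], "roll": 0, "grip": 100}
    - {"xyz": [0, 0, 0], "roll": 0, "grip": 100}
    - {"xyz": [0, 0, 0], "roll": 0, "grip": 100}
    - {"xyz": [0, 0, 0], "roll": 0, "grip": 100}
    - {"xyz": [0, 0, 0], "roll": 0, "grip": 100}

```text
time_s: 19.4
position: [0.4702, -0.0675, 0.0817]
tcp_rot: [[-0.088, 0.996, 0.004], [0.996, 0.088, -0.002], [-0.002, 0.004, -1.0]]
force: [0.9, 0.3, 0.4]
opening: 0.997
grasp_force: 0.0
```

```bash
sed -i 's/h>.002/h>-.002/; s/range(200,226,5)/range(195,221,5)/;s/u\[0\]+13/u[0]+15/' gap.py; python3 gap.py
```

```text
wood z [0.0384 0.0392 0.0398] lat [-0.1191 -0.0578]
dark 2801
195 [(482, 583.9, -83.8, -0.1, 71), (483, 584.1, -83.6, 0.3, 70), (484, 585.0, -83.8, 0.0, 66), (485, 584.8, -83.4, 0.8, 54), (486, 585.5, -83.5, 0.7, 39), (487, 585.3, -83.1, 2.3, 25), (488, 585.5, -83.0, 3.1, 16), (489, 585.5, -82.7, 4.7, 16), (490, 585.4, -82.4, 4.8, 16), (491, 585.3, -82.1, 6.7, 16), (492, 585.1, -81.9, 7.2, 15), (493, 585.7, -81.9, 6.8, 16), (494, 585.9, -81.7, 8.3, 16), (495, 585.9, -81.5, 9.1, 17), (496, 586.5, -81.5, 8.8, 20), (497, 586.5, -81.3, 9.6, 24), (498, 586.5, -81.0, 10.4, 30), (499, 586.5, -80.8, 11.7, 37)]
200 [(481, 583.7, -86.8, -0.0, 69), (482, 584.3, -86.9, 0.0, 67), (483, 584.7, -86.7, 0.1, 60), (484, 584.9, -86.6, 1.0, 46), (485, 585.2, -86.4, 2.3, 32), (486, 585.3, -86.2, 2.1, 19), (487, 585.1, -85.8, 3.6, 14), (488, 585.3, -85.7, 4.2, 16), (489, 584.9, -85.3, 5.3, 16), (490, 585.1, -85.1, 6.0, 17), (491, 585.1, -84.8, 7.1, 16), (492, 585.1, -84.6, 8.3, 15), (493, 584.9, -84.3, 8.4, 16), (494, 585.6, -84.3, 9.2, 21), (495, 585.5, -84.0, 10.3, 27), (496, 585.3, -83.7, 11.7, 36), (4
[... 1569 characters left out ...]
5.1, -92.8, 10.6, 28), (493, 585.1, -92.5, 11.5, 37), (494, 585.3, -92.3, 12.7, 44), (495, 584.8, -91.8, 13.7, 46), (496, 585.5, -91.9, 13.6, 47)]
220 [(481, 585.7, -99.3, -0.1, 82), (482, 586.2, -99.3, -0.2, 81), (483, 586.5, -99.1, -0.3, 72), (484, 586.9, -99.0, 1.0, 53), (485, 586.6, -98.5, 3.0, 30), (486, 586.3, -98.0, 3.9, 15), (487, 586.4, -97.8, 5.0, 15), (488, 586.1, -97.3, 6.7, 15), (489, 586.0, -96.9, 7.0, 15), (490, 586.1, -96.7, 8.0, 15), (491, 586.2, -96.4, 8.8, 17), (492, 586.1, -96.0, 9.8, 22), (493, 585.9, -95.7, 11.3, 32), (494, 586.2, -95.5, 11.5, 41), (495, 586.0, -95.1, 13.4, 45), (496, 586.2, -94.9, 13.3, 46), (497, 586.1, -94.6, 14.1, 46), (498, 586.4, -94.5, 15.1, 49)]
```

```bash
python3 - <<'E'
from h import *
for cam in("scene","top"):
    P0=np.load(cam+"1.npy"); Ps=np.median([cloud(cam)[2] for _ in range(8)],0)
    for nm,P in(("before",P0),("now",Ps)):
        m=(P[...,2]>.14)&(np.hypot(P[...,0]-.612,P[...,1]+.034)<.017); print(cam,nm,m.sum(),np.percentile(P[m][:,2],[25,50,75]).round(4),P[m][:,2].mean().round(4))
    # camera reference: table patch
    for nm,P in(("before",P0),("now",Ps)):
        m=(np.hypot(P[...,0]-.9,P[...,1]-0)<.03); print("  tray",np.median(P[m][:,2]).round(4))
E
```

```text
scene before 84 [0.1726 0.1746 0.1763] 0.1745
scene now 81 [0.1647 0.1674 0.1685] 0.1667
  tray 0.1008
  tray 0.1007
top before 105 [0.1706 0.1735 0.1765] 0.1734
top now 112 [0.163  0.1645 0.1669] 0.1649
  tray 0.101
  tray 0.1
```

```bash
python3 -c "
from rig import bot
print(bot.hand_in())"
```

```text
the job is handed in; nothing more can be done
None
```

I laid the long block under the foot, let go of it and screwed the foot down until the rubber touched, then handed the job in. By my measurements the sole is squashed about 1.5 mm and sits about 54 mm along the block from its middle (limit 66 mm); `hand_in()` returned no verdict.

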